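# Rock the angle gauge on the stud until its pointer rests on the mark

## Robot

A 7-joint arm with a two-finger parallel gripper is mounted at the origin on a cart in front of the work surface, level with it; the furniture and walls round the work are solid. World frame = base frame: x ahead of the robot, y to its left, z up, the work surface at z = 0. Lengths are in mm, angles in rad, forces in N, time in s.
With the tool pointing down it reaches from about 425 to 950 mm from the base axis. Payload 16.7 kg.
Tool frame: the origin (TCP) lies at the very end of the fingers, on their centre line; the grasp point (between the pads) lies behind it (r.hold_point_z is the z of the grasp point in the tool frame, in mm); z points along the fingers, y is the line along which they close (so a half turn about z gives the same grasp; the last joint's range is limited). The gripper opens to 94 mm and grips with 3 to 60 N. Pads are 16 mm wide; open, the fingers measure 119 mm over their backs; the gripper's body (75 mm by 177 mm) begins 78 mm behind the grasp point.
Start: joints at [-1.319, 0.426, 0.074, 1.606, -0.034, 1.111, -0.067], TCP at [263.355, 621.465, 205.467] pointing down, gripper open.
Joint ranges: [-2.85, 2.85], [-0.5, 2.14], [-1.23, 1.37], [0.21, 2.46], [-1.02, 4.16], [0.16, 2.05], [-2.73, 2.73]. Speed limits (rad/s): [1.89, 1.89, 2.39, 2.39, 3.01, 3.01, 3.01].

## Interface

Orientations are given as a rotation vector (axis times angle).
In Python, from rig import r gives the robot as it stands.
- The arm moves only by the shell command python3 -m inch 'ROWS'. ROWS is text: rows parted by semicolons, each of 7 numbers parted by spaces: the shift along the tool's x, y, z in m, then the turn, a rotation vector about the tool's x, y, z in rad, then the opening, from 0 (shut) to 1 (fully open). In form: dx dy dz wx wy wz claw; .... A call has 1 to 5 rows; each row shifts and turns the commanded pose from where the row before left it, along the tool's axes as they then stand; what a row does not reach is not made up. A row lasts 1/10 s, in which the tool goes at most 50 mm and 8.59 degrees, less where a joint would pass 70% of its speed; a pose out of reach is approached as far as the arm can. A call with a gripper value outside its range is refused whole. The fingers move at their own pace and stop on an object; the grip force is fixed at half the most. Time passes only in rows, so rows that do not move let the fingers close. It gives the time, the measured TCP pose, the force, the opening and the grip force at its end, in the units of the state.
- r.observe(): the state, without advancing time (a new reading comes with each control period).
- r.snapshot(name): name is "side" or "top" or "wrist"; returns (picture, depth): 384x512x3 uint8, red, green, blue; 384x512 float32, mm along the optical axis (not along the pixel's ray), 0 where there is no reading.
- r.camera_model(name): a dict with "fovy" (degrees; the focal length in pixels is half the picture's height over the tangent of half this angle, whatever the lens; pixels are square), "cx", "cy" (the principal point, pixels), "world_to_cam" (4x4, takes a point from world to camera coordinates). Camera axes: x right, y up, looking along -z (the intrinsics and any distortion apply to the point x, -y, -z); pixel columns grow to the right and rows downward; lengths in mm; the calibration is good to about 2 mm. A picture is of the moment at which its call begins: read the wrist's pose just before it. camera_model takes no time and is no camera call; for the wrist camera it gives the pose at the moment of the call.
- r.hand_in(): hands the job in; it is judged then, once.
Trained networks look in the newest picture that a camera, given by its name, has taken for a name from the list of things; names that differ only in an ending like _2 or _b are one class to them, and where a whole thing is asked for, a point or a joint stands for the part that bears it (a point fixed in the world has none). Each returns a list of dicts, best first, with "score" (0 to 1); they miss things now and then, are a little off and sometimes report something else, mostly with a low value. They report only what shows in the picture. A call takes as long as a camera call.
- r.cut_out(label, camera): "region" (384x512 bool, what is visible of it) and "bbox" ([centre column, centre row, width, height] in pixels, round what is visible of it).
- r.pinpoint(label, camera): "position" ([column, row] in pixels: a listed point, or the origin of a listed thing).
The state is a dict: "time": time; "q": joint angles; "dq": joint speeds; "tau": joint torques, N m; "ee_pos": TCP position; "tcp_rot": TCP orientation; "ft_force": force on the tool from outside, world axes, zero at the start; "wrist_torque": the same for the moment, N m; "width": finger opening in mm; "finger_force": force on a finger pad.
Only numpy, scipy, OpenCV 4.12 (cv2) and the standard library are available. Lean on these libraries where they do the work, as an engineer would, in place of code of your own. Each camera call takes 0.05 s, during which the arm holds its last target. There are 200 camera calls.

## Task

Pick up the angle gauge and stand it level on the crown of the taller of the two stud blocks, sole lengthways across the ridge. Then rock it gently on the crown until the hanging pointer comes to rest on the brass mark, and finish while holding it just there, in the grip and still resting on the crown, so that I can scribe along its sole. Leave the other things where they stand.

Things in the scene. Friction and masses are not known exactly. Their poses are not given: they have to be found in the camera images.
- gauge: the angle gauge, loose, 0.28 kg in all: flat aluminium sole 34 x 110 x 10 mm (x, y, z), a white dial disc 96 mm across and 8 mm thick standing on it (centre 62 mm above the underside), and a wooden grip tab on top, 151 mm tall overall. Starts standing upright on the table. Origin at the centre of the sole's underside; z up through the tab, y along the sole, -x is the way the dial faces (roughly to the robot)
- gauge_grip (a point): centre of the gauge's dark wooden grip tab where it is grasped across its thickness: tab 14 mm thick along the gauge's x, 44 mm wide along y, from 107 to 151 mm above the sole's underside; this point is 134 mm above the underside. Axes as the gauge
- gauge_sole (a point): centre of the underside of the gauge's sole. Axes as the gauge
- pointer (a joint): angle of the dark steel pointer on the dial (rad), a free pendulum pivoted at the dial's centre, 62 mm above the sole; it hangs plumb and its swing dies out in about a second. 0 = pointing at the middle of the sole, positive = towards the gauge's +y (left seen from the robot). Leaning the gauge's top to its +y by an angle makes the joint read that angle
- mark (a joint): angle of the brass mark on the dial (rad), same zero and direction as the pointer; always to the +y side, 0.17 to 0.42. It is set stiffly and cannot be shifted by touch
- pointer_tip (a point): tip of the pointer, 36 mm from the dial's centre, in front of the dial
- mark_point (a point): the inner point of the brass mark, 36 mm from the dial's centre in the plane of the pointer, so that the pointer's tip meets it when the two angles agree
- tall_stud: the taller wooden stud block, fixed: 70 mm along its x (the ridge) and 48 mm across, 72 mm tall, its top a rounded crown (half cylinder of radius 24 mm along x, its axis 48 mm above the table), with a lower knot bulging on its -y flank, on a plywood foot 100 x 70 x 8 mm. Origin at the centre of its underside
- tall_stud_top (a point): middle of the tall stud's crown line, 72 mm above the table; x runs along the ridge, y across it
- low_stud: a look-alike stud block, only 48 mm tall, fixed; not to be used. Origin at the centre of its underside
- beech_plug: pale turned wooden plug, 35 mm across, 39 mm tall, loose bystander; origin at its underside
- bit_cup: small white cup, 37 mm across, 56 mm tall, loose bystander; origin at its underside
- oil_bottle: brown bottle with black cap, 47 mm across, 116 mm tall, loose bystander; origin at its underside

How it is judged:
By the outcome, as a careful person would: the job done as asked, in the order asked, and still so for the second after the job is handed in, while the arm keeps its last pose, push and grip.
It also fails if it takes over 54 s, if anything falls off the work surface, if the arm or the gripper's body presses on something with over 40 N, if the wrist force passes 120 N, or if a joint passes its speed limit or range.

## Working session

There is one attempt and no reset: what is moved stays moved. The work goes in short steps, Python scripts to look and compute and a shell command to move; the robot and the scene stay as the last step left them, time stands still between calls to the robot, and variables do not carry over. Pictures are saved under pics/ and viewed, at most 10 in all, crops included, and the job is handed in when it is done.

```bash
mkdir -p pics; ls
cat > h.py <<'E'
import numpy as np, cv2
from rig import r
from scipy.spatial.transform import Rotation as R
def snap(n,f=None):
    m=r.camera_model(n); p,d=r.snapshot(n)
    if f: cv2.imwrite('pics/'+f,p[:,:,::-1])
    return m,p,d
def foc(m): return 192/np.tan(np.radians(m['fovy'])/2)
def pt(m,u,v,z):  # z depth -> world
    f=foc(m); c=np.array([(u-m['cx'])*z/f,-(v-m['cy'])*z/f,-z,1]); return (np.linalg.inv(m['world_to_cam'])@c)[:3]
def ray(m,u,v,h): # intersect with world z=h
    a=np.linalg.inv(m['world_to_cam'])[:3,3]; b=pt(m,u,v,1000.); t=(h-a[2])/(b[2]-a[2]); return a+t*(b-a)
def proj(m,P):
    c=m['world_to_cam']@np.append(P,1); f=foc(m); return m['cx']+f*c[0]/-c[2], m['cy']-f*c[1]/-c[2]
def cloud(m,d,reg):
    v,u=np.nonzero(reg&(d>0)); return np.array([pt(m,a,b,d[b,a]) for a,b in zip(u,v)])
E
python3 - <<'E'
from h import *
np.set_printoptions(precision=1,suppress=True)
s=r.observe(); print(s['time'],s['tcp_rot'],r.hold_point_z,s['width'])
for n in ['top','side']:
    m,p,d=snap(n,n+'1.png'); print(n,{k:m[k] for k in m if k!='world_to_cam'},np.linalg.inv(m['world_to_cam'])[:3,3])
    for l in ['gauge','tall_stud','low_stud','oil_bottle','bit_cup','beech_plug']:
        for o in r.cut_out(l,n)[:1]:
            c=cloud(m,d,o['region']); print(l,o['score'],o['bbox'],len(c), np.percentile(c,[3,50,97],axis=0).tolist() if len(c) else '')
    for l in ['gauge_grip','gauge_sole','tall_stud_top']:
        for o in r.pinpoint(l,n)[:1]:
            h={'gauge_grip':134,'gauge_sole':0,'tall_stud_top':72}[l]; print(l,o['score'],o['position'],ray(m,*o['position'],h))
E
```

```text
pics
0.0 [-0.6 -3.1  0. ] -18.8 93.78377039690795
top {'fovy': 47.0745871291665, 'cx': 248.40197793294345, 'cy': 186.0159514688444} [ 429.9   47.5 1011.8]
gauge 0.88 [143.2, 216.4, 55.4, 27.1] 936 [[500.0475942609688, 218.60600158400624, 7.728393528597127], [523.1559126662058, 259.5170682031646, 58.60118857178554], [548.4873444528171, 308.68518666954134, 152.6292790511949]]
tall_stud 0.67 [336.5, 238.4, 38.2, 50.5] 1439 [[436.74010097144145, -194.94913325386412, 4.416441857240698], [480.804533045386, -156.8034059427514, 56.35578330610326], [529.6719528372862, -132.12943593238884, 72.96186167001952]]
low_stud 0.66 [256.5, 249.3, 38.7, 47.8] 1357 [[414.6135627179968, -21.414648607549598, 5.092498269969664], [458.906927332249, 15.248162212826244, 33.21473624583666], [506.54181386013187, 49.03077179425562, 49.49592604084191]]
oil_bottle 0.67 [137.9, 144.2, 34.8, 31.2] 632 [[663.2037204939036, 263.06703398184106, 0.8332927939295359], [677.4902742067611, 279.14368412805794, 82.49845997440269], [704.5614045093696, 307.12516713620323, 117.2395585511459]]
bit_cup 0.69 [278.8, 150.3, 16.2, 20.
[... 1283 characters left out ...]
0136, 18.476031018514192], [510.69465237225063, 53.20795373146333, 46.326042860300696]]
bit_cup 0.74 [206.8, 211.4, 13.9, 26.1] 372 [[663.1341305683351, -50.99633479476893, -2.0388516536626886], [678.4854629880867, -18.967356305416843, 32.50415741378484], [695.6392313340658, -12.73218963718619, 52.8723654561126]]
beech_plug 0.78 [219.8, 240.3, 18.2, 24.5] 324 [[617.2879916148208, 90.9505816218415, 2.2478144606755075], [632.0936701723638, 113.91023136336042, 25.339100531408178], [648.4259879422489, 119.77923249116259, 38.40174499119615]]
gauge_grip 0.95 [264.0, 230.4] [529.4 264.9 134. ]
gauge_sole 0.95 [263.5, 297.3] [531.3 274.6   0. ]
tall_stud_top 0.7 [289.5, 172.3] [ 481.5 -161.2   72. ]
```

Run:
```python
from h import *
a=cv2.imread('pics/top1.png')[120:300,90:400]; b=cv2.imread('pics/side1.png')[130:330,170:370]
a=cv2.resize(a,(775,450)); b=cv2.resize(b,(600,600)); cv2.imwrite('pics/a.png',a); cv2.imwrite('pics/b.png',b)
np.set_printoptions(precision=3,suppress=True)
s=r.observe(); print(R.from_rotvec(s['tcp_rot']).as_matrix())
# gauge yaw from sole/tab in the top view
m,p,d=snap('top'); 
o=r.cut_out('gauge','top')[0]; c=cloud(m,d,o['region'])
for lo,hi in [(3,16),(112,160)]:
    q=c[(c[:,2]>lo)&(c[:,2]<hi)]; x=q[:,:2]; 
    print(lo,len(q),cv2.minAreaRect(x.astype(np.float32)))
    w,v=np.linalg.eigh(np.cov((x-x.mean(0)).T)); print(x.mean(0),np.degrees(np.arctan2(v[1,1],v[0,1])))
o=r.cut_out('tall_stud','top')[0]; c=cloud(m,d,o['region']); q=c[c[:,2]>66][:,:2]; print(q.mean(0),cv2.minAreaRect(q.astype(np.float32)))
w,v=np.linalg.eigh(np.cov(q.T)); print(np.degrees(np.arctan2(v[1,1],v[0,1])))
```

```text
[[-0.921  0.39  -0.   ]
 [ 0.39   0.921 -0.   ]
 [ 0.    -0.    -1.   ]]
3 374 ((523.2156372070312, 265.4736633300781), (32.93292236328125, 110.05467987060547), 23.364151000976562)
[521.047 258.156] 114.41998771398187
112 230 ((525.7868041992188, 266.27252197265625), (14.206421852111816, 43.72278594970703), 19.898073196411133)
[524.041 263.948] 110.32273907614136
[ 482.786 -165.073] ((483.3453063964844, -165.55093383789062), (37.13468551635742, 70.0519027709961), 83.1660385131836)
172.28026998531357
```

View pics/a.png

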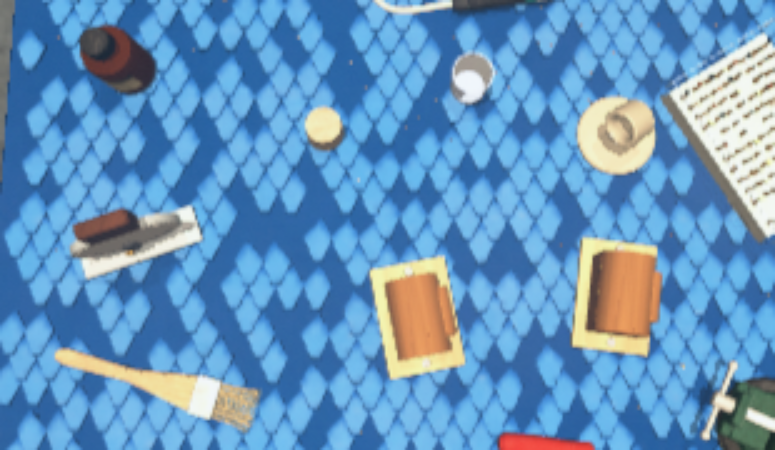

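View pics/b.png

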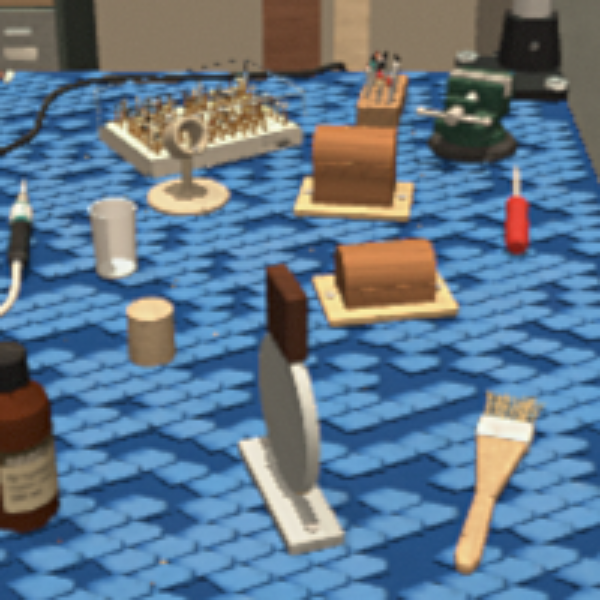

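The top view shows the gauge left at about (135,240) in the crop, tilted about 21° in yaw. The tall stud is the right-hand block at about (625,292), and the side view confirms it is taller. I'll move above the gauge.

```bash
python3 -m inch '-.038 -.0225 0 0 0 0 1;-.038 -.0225 0 0 0 0 1;-.038 -.0225 0 0 0 0 1;-.038 -.0225 0 0 0 0 1;-.038 -.0225 0 0 0 0 1'
python3 -m inch '-.038 -.0225 0 0 0 0 1;-.038 -.0225 0 0 0 0 1;-.038 -.0225 0 0 0 0 1;-.038 -.0225 0 0 0 0 1;-.038 -.0225 0 0 0 0 1'
python3 -m inch '0 0 0 0 0 .13 1;0 0 0 0 0 .13 1;0 0 0 0 0 .13 1;0 0 0 0 0 .13 1;0 0 0 0 0 .13 1'
python3 -m inch '0 0 0 0 0 .14 1;0 0 0 0 0 0 1;0 0 0 0 0 0 1'
cat >> h.py <<'E'
def goto(P,yaw,lean=0):
    """remaining shift (m, tool axes) and turn (rad, tool axes) to TCP P; yaw = gauge yaw, closing dir tool y=+gauge x"""
    s=r.observe(); M=R.from_rotvec(s['tcp_rot'])
    T=tool(yaw,lean)
    print('t',s['time'],'pos',s['ee_pos'],'shift m',np.round(M.inv().apply(np.array(P)-s['ee_pos'])/1000,4),'turn',np.round((M.inv()*T).as_rotvec(),3),'w',s['width'],s['ft_force'])
def tool(yaw,lean=0):
    G=R.from_euler('z',yaw,degrees=True)*R.from_euler('x',-lean)  # gauge frame
    return G*R.from_matrix(np.array([[0,1,0],[1,0,0],[0,0,-1.]]).T) # tool x=gauge y
E
python3 - <<'E'
from h import *
np.set_printoptions(precision=3,suppress=True)
goto([525,266,115],21.5); print(R.from_rotvec(r.observe()['tcp_rot']).as_matrix())
m,p,d=snap('wrist','w1.png')
o=r.cut_out('gauge','wrist')[0]; c=cloud(m,d,o['region']); print(o['score'],o['bbox'])
for lo,hi in [(3,16),(140,165)]:
    q=c[(c[:,2]>lo)&(c[:,2]<hi)]; print(lo,len(q),cv2.minAreaRect(q[:,:2].astype(np.float32)) if len(q) else '')
for l in ['gauge_grip','gauge_sole']:
  for o in r.pinpoint(l,'wrist')[:1]: print(l,o['score'],o['position'],ray(m,*o['position'],134 if 'grip' in l else 0))
E
```

```text
time: 1.65
ee_pos: [395.3, 442.2, 205.7]
tcp_rot: [0.625, 3.079, 0.001]
ft_force: [0.5, 0.4, -0.1]
width: 93.8
finger_force: 0.0
time: 2.15
ee_pos: [526.3, 264.5, 205.7]
tcp_rot: [0.625, 3.078, 0.001]
ft_force: [-0.1, -0.1, -0.1]
width: 94.0
finger_force: 0.0
time: 2.65
ee_pos: [525.5, 266.0, 205.6]
tcp_rot: [-1.583, -2.713, -0.0]
ft_force: [-0.7, 1.0, 0.4]
width: 94.2
finger_force: 0.0
time: 2.95
ee_pos: [525.3, 266.2, 205.5]
tcp_rot: [1.756, 2.605, -0.0]
ft_force: [0.2, 0.2, -1.3]
width: 93.9
finger_force: 0.0
t 2.95 pos [525.344 266.193 205.497] shift m [-0.   -0.    0.09] turn [-0.     0.     0.009] w 93.92804919929247 [ 0.243  0.205 -1.338]
[[-0.375  0.927  0.   ]
 [ 0.927  0.375 -0.   ]
 [-0.    -0.    -1.   ]]
0.78 [257.6, 178.5, 30.1, 96.6]
3 1114 ((525.858642578125, 267.27813720703125), (33.90378952026367, 109.68708038330078), 20.13038444519043)
140 880 ((525.5357666015625, 267.5950012207031), (13.974905014038086, 43.512027740478516), 20.473861694335938)
gauge_grip 0.84 [259.2, 198.7] [526.651 266.868 134.   ]
gauge_sole 0.59 [257.2, 170.5] [524.9 268.    0. ]
```

```bash
python3 -m inch '.0012 0 .03 0 0 .03 1;0 0 .03 0 0 0 1;0 0 .03 0 0 0 1;0 0 0 0 0 0 1'
python3 -m inch '0 0 0 0 0 0 0;0 0 0 0 0 0 0;0 0 0 0 0 0 0;0 0 0 0 0 0 0;0 0 0 0 0 0 0'
python3 -m inch '0 0 0 0 0 0 0;0 0 0 0 0 0 0;0 0 0 0 0 0 0'
```

```text
time: 3.55
ee_pos: [523.1, 266.1, 112.3]
tcp_rot: [-1.798, -2.574, 0.008]
ft_force: [0.2, -0.3, 1.1]
width: 93.8
finger_force: 0.0
time: 4.05
ee_pos: [525.2, 267.4, 116.1]
tcp_rot: [1.8, 2.574, 0.001]
ft_force: [-0.7, -1.2, -0.2]
width: 57.6
finger_force: 0.0
time: 4.35
ee_pos: [525.0, 267.2, 115.5]
tcp_rot: [-1.801, -2.574, -0.0]
ft_force: [0.2, -0.4, 1.1]
width: 33.4
finger_force: 0.0
```

```bash
python3 -m inch '0 0 0 0 0 0 0;0 0 0 0 0 0 0;0 0 0 0 0 0 0;0 0 0 0 0 0 0;0 0 0 0 0 0 0'
python3 -m inch '0 0 -.01 0 0 0 0;0 0 -.03 0 0 0 0;0 0 -.04 0 0 0 0;0 0 -.04 0 0 0 0;0 0 0 0 0 0 0'
python3 - <<'E'
from h import *
np.set_printoptions(precision=3,suppress=True)
goto([482.5,-162,115.2+72+25],-6.5)
E
```

```text
time: 4.85
ee_pos: [524.9, 267.1, 115.3]
tcp_rot: [-1.801, -2.574, 0.0]
ft_force: [-1.0, 0.5, -1.6]
width: 13.7
finger_force: 30.0
time: 5.35
ee_pos: [527.3, 268.0, 241.4]
tcp_rot: [1.8, 2.572, 0.012]
ft_force: [0.9, 0.6, -2.3]
width: 13.6
finger_force: 30.0
t 5.35 pos [527.281 268.037 241.362] shift m [-0.389 -0.19   0.027] turn [ 0.007 -0.004  0.463] w 13.56095415492948 [ 0.883  0.562 -2.335]
```

```bash
python3 -m inch '-.032 -.016 0 0 0 0 0;-.032 -.016 0 0 0 0 0;-.032 -.016 0 0 0 0 0;-.032 -.016 0 0 0 0 0;-.032 -.016 0 0 0 0 0'
python3 -m inch '-.032 -.016 0 0 0 0 0;-.032 -.016 0 0 0 0 0;-.032 -.016 0 0 0 0 0;0 0 0 0 0 .12 0;0 0 0 0 0 .12 0'
python3 -m inch '0 0 0 0 0 .12 0;0 0 0 0 0 .103 0;0 0 0 0 0 0 0;0 0 0 0 0 0 0;0 0 0 0 0 0 0'
python3 - <<'E'
from h import *
np.set_printoptions(precision=3,suppress=True)
goto([482.5,-162,115.2+72+25],-6.5)
a=[]
for n in ['top','wrist','side']:
    m,p,d=snap(n,n+'2.png')
    for l,k in (('tall_stud',0),):
      for o in r.cut_out(l,n)[:1]:
        c=cloud(m,d,o['region']); print(n,o['score'],o['bbox'],c[:,2].max())
        for lo,hi in [(3,14),(62,80),(68,80)]:
            q=c[(c[:,2]>lo)&(c[:,2]<hi)]
            if len(q): print(lo,len(q),cv2.minAreaRect(q[:,:2].astype(np.float32)))
        q=c[(c[:,2]>56)&(c[:,2]<80)]
        # fit cylinder: axis point y0, yaw, radius 24, z axis 48
        from scipy.optimize import least_squares
        def f(x):
            n_=np.array([-np.sin(x[1]),np.cos(x[1])]); e=(q[:,:2]-[482,-162])@n_-x[0]; return np.hypot(e,q[:,2]-48-x[2])-24
        s=least_squares(f,[0,-.1,0],loss='soft_l1'); print('fit offset',s.x,np.abs(s.fun).mean())
    for o in r.pinpoint('tall_stud_top',n)[:1]: print('top pt',o['score'],o['position'],ray(m,*o['position'],72))
E
```

```text
time: 5.85
ee_pos: [504.0, 87.9, 235.4]
tcp_rot: [-1.801, -2.574, 0.0]
ft_force: [0.8, -0.6, -2.8]
width: 13.6
finger_force: 30.0
time: 6.35
ee_pos: [492.1, -18.5, 235.5]
tcp_rot: [-2.104, -2.333, -0.0]
ft_force: [-0.4, 0.3, -1.9]
width: 13.8
finger_force: 30.0
time: 6.85
ee_pos: [492.4, -17.2, 235.4]
tcp_rot: [-2.341, -2.095, 0.0]
ft_force: [-0.5, 0.3, -2.8]
width: 13.8
finger_force: 30.0
t 6.85 pos [492.411 -17.203 235.448] shift m [-0.145  0.006  0.023] turn [-0.     0.     0.003] w 13.846535152113766 [-0.523  0.331 -2.771]
top pt 0.59 [388.4, 165.6] [644.557 -19.974  72.   ]
side 0.57 [286.4, 188.8, 37.4, 33.3] 123.3477751927112
3 264 ((486.377197265625, -163.64747619628906), (75.32164764404297, 99.5364761352539), 82.30427551269531)
62 50 ((486.9463806152344, -153.9793701171875), (16.61847686767578, 69.22547149658203), 83.75955963134766)
68 12 ((486.888427734375, -156.6111602783203), (13.447628021240234, 65.38240814208984), 85.71485137939453)
fit offset [-0.498 -0.105 -4.44 ] 1.8568069090464492
top pt 0.92 [287.7, 174.0] [ 486.245 -149.357   72.   ]
```

View pics/wrist2.png

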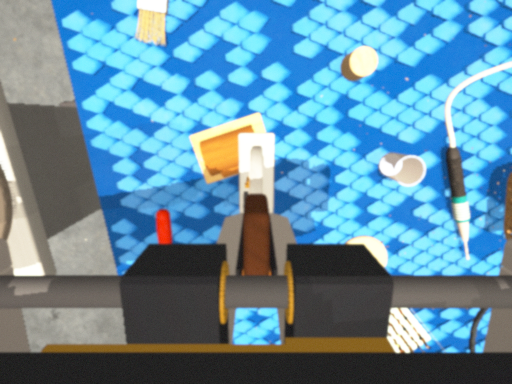

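The wrist view shows the gauge held, sole front at (257,150), with the low stud at (230,145). The tall stud is out of view, so I'll get its centre from the foot corners in the first top picture.

Run:
```python
from h import *
np.set_printoptions(precision=1,suppress=True)
m=r.camera_model('top'); a=cv2.imread('pics/top1.png')
hsv=cv2.cvtColor(a,cv2.COLOR_BGR2HSV); k=((hsv[...,0]<35)&(hsv[...,1]>60)).astype(np.uint8)
k[:,:305]=0;k[:,370:]=0;k[:205]=0;k[275:]=0
n,l,st,ce=cv2.connectedComponentsWithStats(k); i=1+st[1:,4].argmax(); c,_=cv2.findContours((l==i).astype(np.uint8),0,2); 
b=cv2.boxPoints(cv2.minAreaRect(c[0])); print(b); P=np.array([ray(m,*x,8)[:2] for x in b]); print(P,P.mean(0))
for j in range(4): e=P[(j+1)%4]-P[j]; print(np.hypot(*e),np.degrees(np.arctan2(e[1],e[0])))
mb=(hsv[...,0]<15)&(hsv[...,1]>110); mb[:,:305]=0;mb[:,370:]=0;mb[:205]=0;mb[275:]=0
cv2.imwrite('pics/c.png',cv2.resize(a[205:275,300:375],(750,600)))
```

```text
[[318.2 258.5]
 [322.4 215.1]
 [355.3 218.3]
 [351.1 261.7]]
[[ 437.6 -125.7]
 [ 535.9 -136.6]
 [ 529.6 -212.1]
 [ 431.5 -199.9]] [ 483.7 -168.6]
98.86409771961547 -6.370415820958031
75.75110809657596 -94.70055139174637
98.90619672468164 172.9069956981806
74.50331305797961 85.30108569282183
```

View pics/c.png

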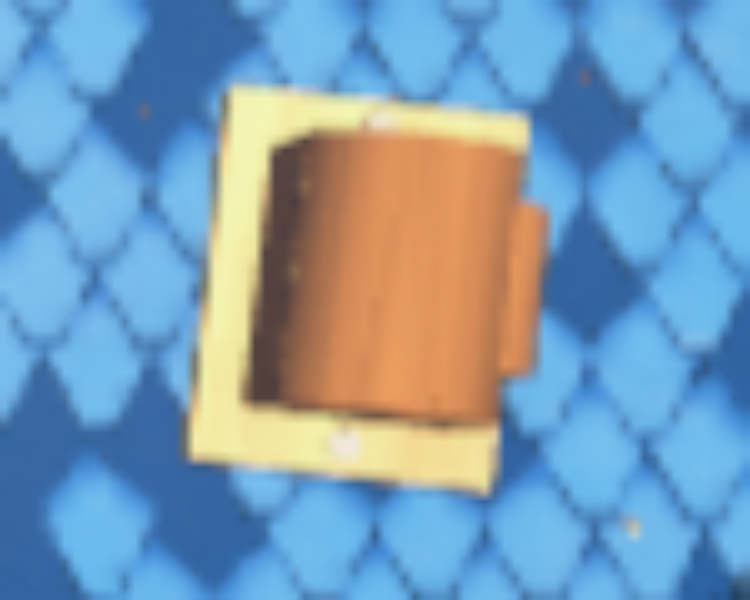

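The crop shows the foot corners at (230,87), (530,117), (490,492) and (190,458), so the yaw is about -6°. The knot is on the right (-y) side.

Run:
```python
from h import *
np.set_printoptions(precision=1,suppress=True)
m=r.camera_model('top'); g=lambda x,y,h: ray(m,300+x/10-.45,205+y*70/600-.45,h)
C=np.array([g(*c,8) for c in [(230,87),(530,117),(490,492),(190,458)]]);print(C,C.mean(0))
print('holes',(g(380,120,8)+g(345,443,8))/2, 'left base',g(258,275,8),'right tangent',g(510,285,53))
print(m['world_to_cam'][:3,:3])
s=r.camera_model('side'); 
for P in [(483,-163,72),(483,-167,72)]: print(proj(s,P),proj(m,P))
b=cv2.imread('pics/side2.png')[150:220,250:330]; cv2.imwrite('pics/d.png',cv2.resize(b,(686,600)))
```

```text
[[ 536.8 -137.     8. ]
 [ 529.8 -205.8    8. ]
 [ 430.8 -194.1    8. ]
 [ 438.8 -126.5    8. ]] [ 484.  -165.9    8. ]
holes [ 485.8 -166.5    8. ] left base [ 486.9 -142.7    8. ] right tangent [ 482.6 -189.    53. ]
[[ 0.  -1.   0. ]
 [ 1.   0.   0.2]
 [-0.2  0.   1. ]]
(np.float64(288.93158067992744), np.float64(172.03964392896572)) (np.float64(340.5660071938543), np.float64(236.95552645284198))
(np.float64(288.92155188405127), np.float64(171.4709900272337)) (np.float64(342.43965525953917), np.float64(236.98187840750813))
```

View pics/d.png

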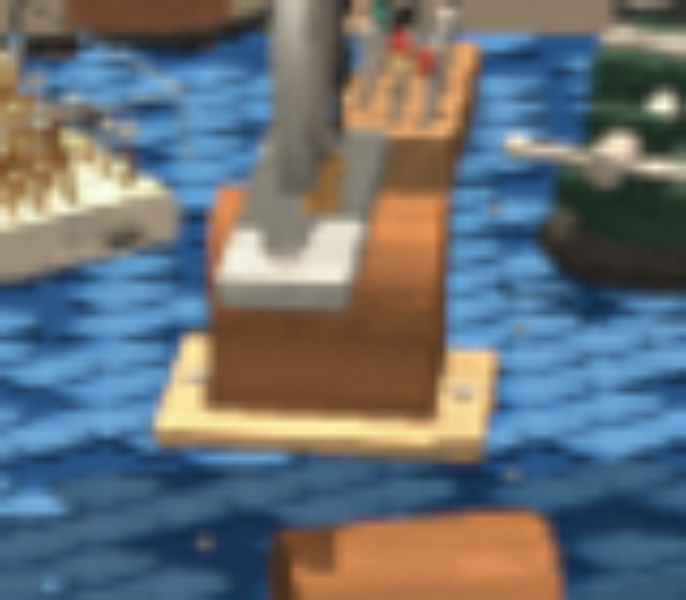

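```bash
python3 -m inch '-.03 .002 0 0 0 0 0;-.035 .002 0 0 0 0 0;-.035 .002 0 0 0 0 0;-.03 .002 0 0 0 0 0;-.0183 .001 0 0 0 0 0'
python3 -m inch '0 0 .015 0 0 0 0;0 0 .015 0 0 0 0;0 0 .006 0 0 0 0;0 0 0 0 0 0 0;0 0 0 0 0 0 0'
python3 - <<'E'
from h import *
np.set_printoptions(precision=3,suppress=True)
goto([484.5,-165.5,115.2+72],-6.3)
for n in ['side','top']:
  m,p,d=snap(n,n+'3.png')
  for l in ['gauge_grip','gauge_sole','mark_point','pointer_tip']:
    for o in r.pinpoint(l,n)[:1]: print(n,l,o['score'],o['position'],ray(m,*o['position'],80 if 'sole' in l else 214))
E
cat > v.py <<'E'
import cv2,sys
a=cv2.imread(sys.argv[1]);x,y,w,h,s=map(int,sys.argv[2:7]);cv2.imwrite(sys.argv[7],cv2.resize(a[y:y+h,x:x+w],(w*s,h*s),interpolation=2))
E
python3 v.py pics/side3.png 215 100 130 110 5 pics/e.png
```

```text
time: 7.8
ee_pos: [484.3, -167.9, 235.7]
tcp_rot: [2.345, 2.09, -0.0]
ft_force: [0.1, -0.0, -2.4]
width: 13.8
finger_force: 30.0
time: 8.3
ee_pos: [485.0, -165.6, 199.9]
tcp_rot: [2.343, 2.092, 0.0]
ft_force: [0.9, -0.1, -2.2]
width: 14.1
finger_force: 30.0
t 8.3 pos [ 484.991 -165.605  199.949] shift m [ 0.    -0.001  0.013] turn [ 0.     0.    -0.003] w 14.112444123483105 [ 0.888 -0.1   -2.191]
side gauge_grip 0.96 [287.6, 115.7] [ 487.901 -188.923  214.   ]
side gauge_sole 0.63 [287.4, 166.7] [ 486.988 -180.687   80.   ]
side mark_point 0.44 [287.7, 197.2] [489.681 301.1   214.   ]
side pointer_tip 0.47 [294.7, 154.5] [475.202 101.346 214.   ]
top gauge_grip 0.77 [361.1, 234.3] [ 480.279 -168.592  214.   ]
top gauge_sole 0.56 [344.9, 235.9] [ 484.894 -170.438   80.   ]
```

View pics/e.png

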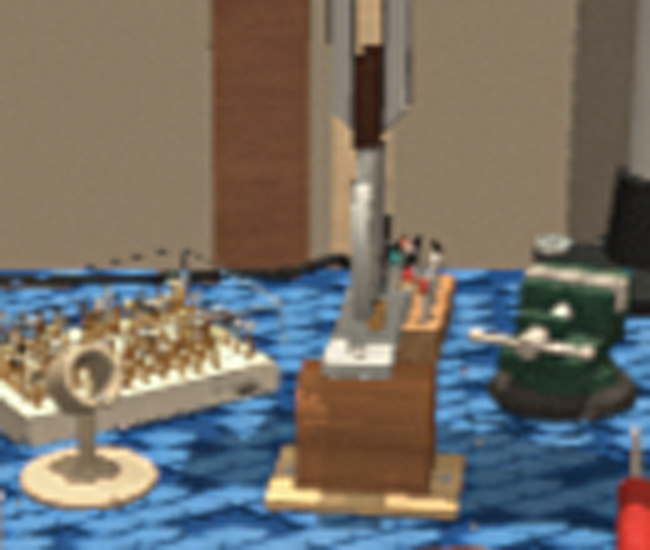

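The gauge is held level over the crown with its dial edge-on to the camera, and the brass speck is at (377,315). I can't read the mark from here, so I'll carry the gauge near the side camera, dial turned to it, and read it there.

Run:
```python
from h import *
np.set_printoptions(precision=3,suppress=True)
print(r.observe()['q'])
s=r.camera_model('side'); 
for P in [(600,550,180),(600,550,330),(560,600,180),(560,600,330),(560,560,250),(600,450,200),(600,450,300)]: print(P,proj(s,P))
goto([560,560,290],-60)
```

```text
[-0.417  0.191  0.711  2.004 -0.148  0.997  0.253]
(600, 550, 180) (np.float64(191.40824332926593), np.float64(314.7366723211783))
(600, 550, 330) (np.float64(179.9084427787343), np.float64(195.27603501205215))
(560, 600, 180) (np.float64(220.70214512198243), np.float64(346.7384448328505))
(560, 600, 330) (np.float64(212.3527863318837), np.float64(218.58112769938543))
(560, 560, 250) (np.float64(222.10710476359594), np.float64(268.6171351488805))
(600, 450, 200) (np.float64(204.00935587175533), np.float64(253.58321883847532))
(600, 450, 300) (np.float64(198.66151616915636), np.float64(183.68059603077765))
t 8.8 pos [ 484.757 -165.567  199.571] shift m [ 0.729 -0.007 -0.09 ] turn [ 0.    -0.     0.934] w 13.534196729836768 [ 0.688 -0.96  -2.696]
```

```bash
python3 -m inch '0 0 -.03 0 0 0 0;.02 0 -.03 0 0 0 0;.04 0 -.03 0 0 0 0;.048 0 0 0 0 0 0;.048 0 0 0 0 .06 0'
python3 -m inch '.048 -.003 0 0 0 0 0;.048 -.003 0 0 0 0 0;.048 -.003 0 0 0 0 0;.048 -.003 0 0 0 0 0;.048 -.003 0 0 0 0 0'
python3 -m inch '.048 -.003 0 0 0 0 0;.048 -.003 0 0 0 0 0;.048 -.003 0 0 0 0 0;.048 -.003 0 0 0 0 0;.048 -.003 0 0 0 0 0'
python3 -m inch '.04 -.003 0 0 0 .1 0;.03 0 0 0 0 .12 0;0 0 0 0 0 .12 0;0 0 0 0 0 .12 0;0 0 0 0 0 .12 0'
python3 -m inch '0 0 0 0 0 .12 0;0 0 0 0 0 .12 0;0 0 0 0 0 .12 0;0 0 0 0 0 0 0;0 0 0 0 0 0 0'
python3 -m inch '0 0 0 0 0 0 0;0 0 0 0 0 0 0;0 0 0 0 0 0 0;0 0 0 0 0 0 0;0 0 0 0 0 0 0'
python3 - <<'E'
from h import *
np.set_printoptions(precision=3,suppress=True)
print(r.observe()['q'])
goto([560,560,290],-60)
m,p,d=snap('side','s4.png')
for l in ['gauge_grip','gauge_sole','mark_point','pointer_tip']:
    for o in r.pinpoint(l,'side')[:1]: print(l,o['score'],o['position'])
s=r.observe();T=R.from_rotvec(s['tcp_rot']).as_matrix(); X,Y=T[:,1],T[:,0]; Z=-T[:,2]
g=np.array(s['ee_pos'])-115.2*Z
print('dial c',proj(m,g+62*Z),'sole',proj(m,g),'grip',proj(m,g+134*Z))
np.savez('s4.npz',g=g,X=X,Y=Y,Z=Z)
E
```

```text
time: 9.3
ee_pos: [502.7, -9.0, 290.6]
tcp_rot: [2.406, 2.02, 0.004]
ft_force: [0.9, -0.2, -2.4]
width: 13.8
finger_force: 30.0
time: 9.8
ee_pos: [528.7, 230.4, 289.5]
tcp_rot: [-2.405, -2.021, -0.0]
ft_force: [1.0, -0.2, -1.8]
width: 13.8
finger_force: 30.0
time: 10.3
ee_pos: [555.3, 469.4, 289.2]
tcp_rot: [-2.405, -2.021, 0.001]
ft_force: [1.4, -0.2, -2.1]
width: 13.8
finger_force: 30.0
time: 10.8
ee_pos: [567.4, 536.4, 288.7]
tcp_rot: [2.885, 1.242, -0.001]
ft_force: [0.0, 0.4, -2.1]
width: 14.0
finger_force: 30.0
time: 11.3
ee_pos: [567.3, 536.3, 289.1]
tcp_rot: [3.058, 0.719, -0.001]
ft_force: [-0.9, -0.4, -2.3]
width: 14.1
finger_force: 30.0
time: 11.8
ee_pos: [567.5, 536.2, 289.5]
tcp_rot: [-3.06, -0.713, 0.0]
ft_force: [0.3, -0.4, -2.6]
width: 13.8
finger_force: 30.0
[-1.161  0.61   0.56   1.239 -0.315  1.378 -1.736]
t 11.8 pos [567.49  536.158 289.478] shift m [ 0.004 -0.025 -0.001] turn [-0.     0.    -0.066] w 13.753676886723005 [ 0.337 -0.366 -2.575]
gauge_sole 0.7 [220.1, 312.4]
mark_point 0.38 [216.5, 300.1]
pointer_tip 0.58 [222.8, 296.1]
dial c (np.float64(218.68765287873572), np.float64(267.0275679214952)) sole (np.float64(221.45465387834145), np.float64(311.78561390937296)) grip (np.float64(215.09769420398487), np.float64(208.95764475125827))
```

```bash
python3 v.py pics/s4.png 175 220 90 100 6 pics/f.png
```

```text
(no output)
```

View pics/f.png

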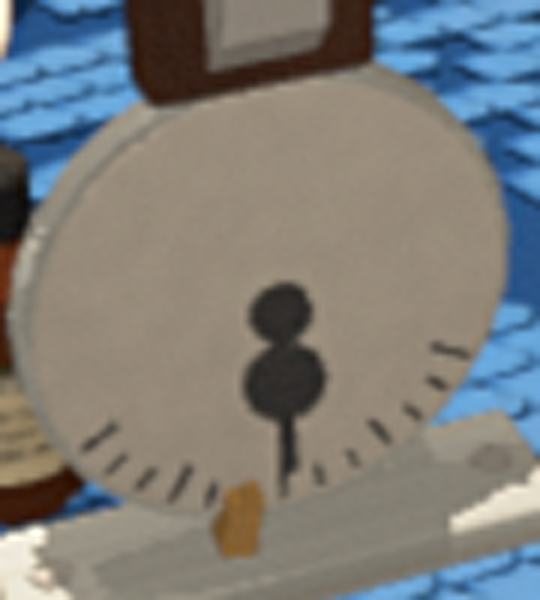

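The dial is clear. The pivot is at crop (280,315), the pointer tip at about (285,490), and the brass mark's inner point at about (250,483) to the left, which is +y. I'll turn that into an angle with the projected model.

Run:
```python
from h import *
np.set_printoptions(precision=2,suppress=True)
m=r.camera_model('side'); z=np.load('s4.npz'); g,X,Y,Z=z['g'],z['X'],z['Y'],z['Z']
crop=lambda P:(np.array(proj(m,P))-[175,220]+.5)*6-.5
for k in (4,7,9):
    c=g+62*Z-k*X
    print(k,'piv',crop(c),'tip',crop(c-36*Z),[ (t,crop(c+36*(np.sin(t)*Y-np.cos(t)*Z))-crop(c-36*Z)) for t in (.17,.22,.27,.32,.37,.42)])
c=g+62*Z-4*X
print('ticks r=41', [(t,(crop(c+42*(np.sin(t)*Y-np.cos(t)*Z))-crop(c))) for t in (-.8727,-.698,-.5236,-.349,-.1745,.1745,.349,.5236,.698)])
p=cv2.imread('pics/s4.png'); hsv=cv2.cvtColor(p,cv2.COLOR_BGR2HSV)
print(p[295:316,207:226].astype(int)[...,2]-p[295:316,207:226].astype(int)[...,0])
```

```text
4 piv [271.64 295.62] tip [281.34 455.48] [(0.17, array([-30.61,   5.77])), (0.22, array([-39.59,   6.59])), (0.27, array([-48.52,   7.01])), (0.32, array([-57.39,   7.02])), (0.37, array([-66.17,   6.62])), (0.42, array([-74.83,   5.81]))]
7 piv [276.96 303.92] tip [286.56 464.3 ] [(0.17, array([-30.73,   5.83])), (0.22, array([-39.75,   6.67])), (0.27, array([-48.72,   7.11])), (0.32, array([-57.62,   7.13])), (0.37, array([-66.43,   6.74])), (0.42, array([-75.13,   5.95]))]
9 piv [280.54 309.51] tip [290.06 470.23] [(0.17, array([-30.82,   5.88])), (0.22, array([-39.86,   6.73])), (0.27, array([-48.85,   7.17])), (0.32, array([-57.77,   7.2 ])), (0.37, array([-66.61,   6.83])), (0.42, array([-75.33,   6.04]))]
ticks r=41 [(-0.8727, array([165.63,  79.9 ])), (-0.698, array([141.36, 108.71])), (-0.5236, array([113.03, 134.29])), (-0.349, array([ 81.32, 156.04])), (-0.1745, array([ 47.1 , 173.31])), (0.1745, array([-25.24, 192.54])), (0.349, array([-61.39, 193.84])), (0.5236, array([-96.19, 189.37])), (0.698, array([-128.55,  179.13]))]
[[28 29 28 27 27 28 28 27 28 28 28 29 29 29 20 
[... 513 characters left out ...]
80 81 79 81 83 64 30 20 18 16 16 15 16]
 [19 19 18 20 37 63 80 81 80 81 83 52 22 14 16 17 17 17 18]
 [19 18 16 30 56 71 80 82 81 82 85 44 17 15 16 17 17 17 17]
 [19 17 18 40 67 73 77 80 81 83 84 41 16 17 17 17 18 16 16]
 [17 17 21 45 69 77 81 80 80 83 77 32 14 15 17 17 17 17 17]
 [17 15 17 36 65 78 81 81 81 82 69 26 15 16 17 16 17 17 17]
 [17 16 16 26 52 80 84 81 82 84 64 26 15 16 17 16 17 17 17]
 [17 18 15 14 36 77 85 83 84 81 52 21 16 16 17 17 18 18 18]
 [18 16 15 16 26 57 66 63 64 57 34 18 17 17 17 17 17 17 17]
 [16 16 17 16 16 20 18 14 14 15 16 14 17 18 18 16 16 16 16]
 [18 17 18 17 17 17 15 15 15 17 15 17 17 17 16 17 16 18 17]
 [17 19 18 18 17 17 17 16 17 18 16 18 17 17 18 17 18 18 18]]
```

```bash
python3 -m inch '.005 -.024 -.035 0 0 0 0;.006 -.024 -.035 0 0 0 0;.005 -.024 -.035 0 0 0 0;.005 -.022 -.035 0 0 0 0;0 0 0 0 0 .14 0'
python3 -m inch '0 0 0 0 0 .14 0;0 0 0 0 0 0 0;0 0 0 0 0 0 0;0 0 0 0 0 0 0;0 0 0 0 0 0 0'
python3 -m inch '0 0 0 0 0 0 0;0 0 0 0 0 0 0;0 0 0 0 0 0 0;0 0 0 0 0 0 0;0 0 0 0 0 0 0'
python3 - <<'E'
from h import *
np.set_printoptions(precision=3,suppress=True)
m,p,d=snap('side','s5.png')
for l in ['gauge_sole','mark_point','pointer_tip']:
    for o in r.pinpoint(l,'side')[:1]: print(l,o['score'],o['position'])
s=r.observe();T=R.from_rotvec(s['tcp_rot']).as_matrix(); X,Y=T[:,1],T[:,0]; Z=-T[:,2]
g=np.array(s['ee_pos'])-115.2*Z
c=np.array(proj(m,g+54*Z)); x0,y0=(c-[50,45]).astype(int); print(x0,y0,'q',s['q'],s['ee_pos'])
cv2.imwrite('pics/g.png',cv2.resize(p[y0:y0+90,x0:x0+100,::-1],(800,600),interpolation=2)) if 0 else cv2.imwrite('pics/g.png',cv2.resize(p[y0+30:y0+90,x0+10:x0+90,::-1],(800,600),interpolation=2))
np.savez('s5.npz',g=g,X=X,Y=Y,Z=Z,o=[x0+10,y0+30])
crop=lambda P:(np.array(proj(m,P))-[x0+10,y0+30]+.5)*10-.5
for k in (4,9):
    c=g+62*Z-k*X
    print(k,'piv',crop(c),'tip',crop(c-36*Z),[ (t,crop(c+36*(np.sin(t)*Y-np.cos(t)*Z))-crop(c-36*Z)) for t in (.17,.22,.27,.32,.37,.42)])
E
```

```text
time: 12.55
ee_pos: [543.5, 633.7, 434.3]
tcp_rot: [-3.096, -0.503, -0.007]
ft_force: [0.5, 0.1, -3.3]
width: 14.1
finger_force: 30.0
time: 13.05
ee_pos: [544.7, 629.7, 429.5]
tcp_rot: [-3.129, -0.282, 0.0]
ft_force: [0.0, -0.1, -2.4]
width: 13.4
finger_force: 30.0
time: 13.55
ee_pos: [544.8, 629.8, 429.4]
tcp_rot: [3.129, 0.279, -0.0]
ft_force: [0.6, 1.0, -2.4]
width: 13.7
finger_force: 30.0
gauge_sole 0.75 [224.7, 252.8]
mark_point 0.53 [216.7, 230.2]
173 148 q [-1.173  0.715  0.615  0.781 -0.393  1.731 -2.142] [544.781 629.802 429.44 ]
4 piv [403.46   89.972] tip [424.496 490.067] [(0.17, array([-74.072,  -0.205])), (0.22, array([-95.734,  -2.386])), (0.27, array([-117.252,   -5.529])), (0.32, array([-138.578,   -9.629])), (0.37, array([-159.664,  -14.679])), (0.42, array([-180.462,  -20.673]))]
9 piv [407.088 115.062] tip [428.226 518.858] [(0.17, array([-74.939,  -0.15 ])), (0.22, array([-96.854,  -2.334])), (0.27, array([-118.624,   -5.488])), (0.32, array([-140.2  ,   -9.608])), (0.37, array([-161.534,  -14.687])), (0.42, array([-182.577,  -20.718]))]
```

View pics/g.png

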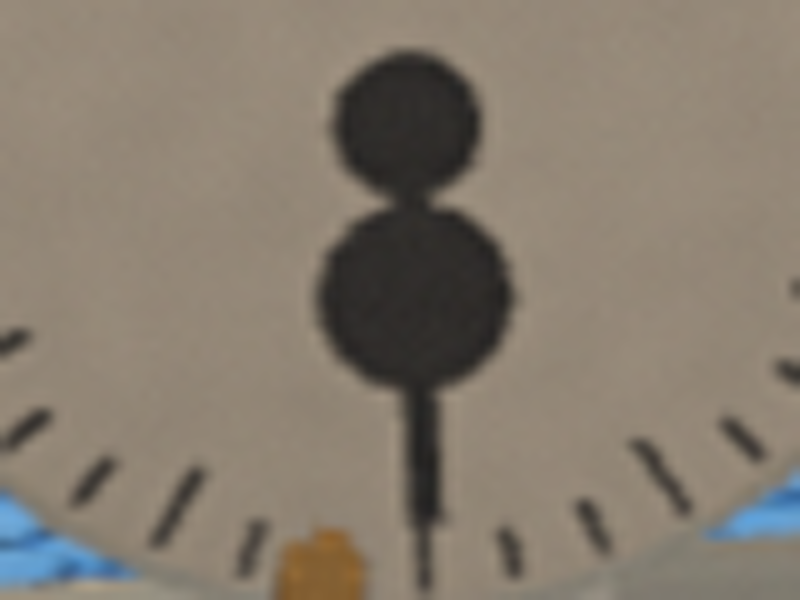

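The pivot is at (409,122), the pointer tip at (427,522) and the mark's inner point at about (326,528), cut off below. I'll compute the angles of the brass pixels in the dial plane.

Run:
```python
from h import *
np.set_printoptions(precision=3,suppress=True)
m=r.camera_model('side'); z=np.load('s5.npz'); g,X,Y,Z,o=[z[k] for k in ('g','X','Y','Z','o')]
p=cv2.imread('pics/s5.png').astype(int); cam=np.linalg.inv(m['world_to_cam'])[:3,3]
def pl(u,v,k,c):
    d=pt(m,u,v,1000.)-cam; t=((c-k*X-cam)@X)/(d@X); q=cam+t*d-(c-k*X); return q@Y,-(q@Z)
tou=lambda a:(np.array(a)+.5)/10-.5+o
for k in (7,9,11):
    c=g+62*Z; py,pz=pl(*tou((409,122)),k,c); c=c+py*Y-pz*Z
    ty,tz=pl(*tou((426,522)),k,c); my,mz=pl(*tou((326,530)),k,c)
    print(k,'piv off',py,pz,'tip ang',np.arctan2(ty,tz),np.hypot(ty,tz),'mark',np.arctan2(my,mz),np.hypot(my,mz))
    S=(p[...,2]-p[...,0]); L=[]
    for v in range(o[1]+45,o[1]+80):
        for u in range(o[0]+15,o[0]+50):
            if S[v,u]>40: a,b=pl(u,v,k,c); L.append((np.hypot(a,b),np.arctan2(a,b),a))
    L=np.array(L); 
    for lo in range(33,52,2):
        q=L[(L[:,0]>=lo)&(L[:,0]<lo+2)]
        if len(q): print(lo,len(q),q[:,1].mean(),(q[:,1].min()+q[:,1].max())/2,np.ptp(q[:,2]))
```

```text
7 piv off -0.19511577958587437 1.4805758698437952 tip ang 0.00885496070855172 35.886946232021664 mark 0.23301151928264335 36.94889055195367
37 13 0.2290318441686316 0.2382293434163648 5.717000468662646
39 20 0.21941067732554695 0.22266459236792369 6.548689924688907
41 18 0.21901603779554918 0.21616090043308595 6.561992025720118
43 18 0.22196235547189272 0.2243301231464782 6.571856141995655
45 19 0.2198981108940542 0.21989355567253066 6.585252469149535
47 17 0.22236171581091696 0.22197324791625933 5.772324534210327
49 19 0.22440914837028034 0.22387856162998718 6.608676912392891
51 18 0.2224701591675275 0.21863588814884416 6.622223755994016
9 piv off -0.12113256297244167 0.60260885179609 tip ang 0.00885496070855135 35.674654465315264 mark 0.23301151928264213 36.73031677857099
35 1 0.19067697133710593 0.19067697133710593 0.0
37 15 0.22677978762937273 0.23822934341636584 5.683181148347572
39 19 0.2225870116852342 0.22266459236792474 6.509950686617771
41 18 0.22028616754155347 0.21616090043308792 6.523174098130275
43 18 0.22312502149281763 0.22433012314647924 6.532979862528935
45 19 0.220
[... 256 characters left out ...]
.04714934635900894 -0.27535816625172876 tip ang 0.00885496070855093 35.46236269860904 mark 0.2330115192826426 36.51174300518843
35 3 0.21249994040368458 0.21247742233276526 1.613747920195702
37 14 0.22866578104369334 0.23822934341636615 5.649361828032364
39 20 0.2258602513704986 0.22266459236792505 6.4712114485467875
41 18 0.2213554194897356 0.21616090043308606 6.5392441173082965
43 19 0.22005315496135827 0.22332573274564274 6.550042219626656
45 19 0.2159492337918689 0.21751982613747553 6.513980586259134
47 18 0.22149383032252684 0.22485883649749117 6.523815948453137
49 20 0.21960878917059912 0.22074679784808698 6.537175155143747
51 15 0.22292514090857157 0.2226198832948419 5.730228145921988
```

Run:
```python
from h import *
np.set_printoptions(precision=4,suppress=True)
m=r.camera_model('side'); z=np.load('s5.npz'); g,X,Y,Z,o=[z[k] for k in ('g','X','Y','Z','o')]
p=cv2.imread('pics/s5.png').astype(float); cam=np.linalg.inv(m['world_to_cam'])[:3,3]; k=9; c=g+62*Z
def pl(u,v):
    d=pt(m,u,v,1000.)-cam; t=((c-k*X-cam)@X)/(d@X); q=cam+t*d-(c-k*X); return q@Y,-(q@Z)
G=p.mean(2); A=[]
for v in range(o[1]-2,o[1]+53):
    row=G[v,o[0]+25:o[0]+58]; w=np.clip(125-row,0,None); w[w<15]=0
    if w.sum()>60: A.append((*pl((w*np.arange(25+o[0],58+o[0])).sum()/w.sum(),v),w.sum()))
A=np.array(A); f=np.polyfit(A[:,1],A[:,0],1,w=np.sqrt(A[:,2])); print('pointer axis slope',f,'resid',np.std(A[:,0]-np.polyval(f,A[:,1])))
hub=A[A[:,1]<7.5]; print('hub y,z',np.average(hub[:,0],weights=hub[:,2]),np.average(hub[:,1],weights=hub[:,2]))
S=p[...,2]-p[...,0]; M=[]
for v in range(o[1]+45,o[1]+85):
    w=np.clip(S[v,o[0]+15:o[0]+45]-33,0,None); w[w<5]=0
    if w.sum()>60: M.append((*pl((w*np.arange(15+o[0],45+o[0])).sum()/w.sum(),v),w.sum()))
M=np.array(M); h=np.polyfit(M[:,1],M[:,0],1); print('mark slope',h,len(M),M[0],M[-1])
z0=.6
ang=np.arctan2(M[:,0]-np.polyval(f,z0),M[:,1]-z0); print('mark angle about pivot',np.median(ang),ang.std(),'pointer',np.arctan(f[0]))
# where mark axis crosses r=36
```

```text
pointer axis slope [ 0.0175 -0.082 ] resid 0.6239987499273665
hub y,z 0.045852636899212075 0.9312376949622402
mark slope [0.1856 1.4742] 17 [  8.0235  36.7865 150.    ] [ 10.9798  51.6528 294.    ]
mark angle about pivot 0.2190545190671661 0.0054811535606970035 pointer 0.017460944231975504
```

```bash
python3 -m inch '0 0 0 0 -.07 0 0;0 0 0 0 -.07 0 0;0 0 0 0 -.07 0 0;0 0 0 0 0 0 0;0 0 0 0 0 0 0'
python3 -m inch '0 0 0 0 0 0 0;0 0 0 0 0 0 0;0 0 0 0 0 0 0;0 0 0 0 0 0 0;0 0 0 0 0 0 0'
python3 -m inch '0 0 0 0 0 0 0;0 0 0 0 0 0 0;0 0 0 0 0 0 0;0 0 0 0 0 0 0;0 0 0 0 0 0 0'
python3 - <<'E'
from h import *
np.set_printoptions(precision=3,suppress=True)
m,p,d=snap('side','s6.png')
s=r.observe();T=R.from_rotvec(s['tcp_rot']).as_matrix(); X,Y=T[:,1],T[:,0]; Z=-T[:,2]
g=np.array(s['ee_pos'])-115.2*Z; print(X,Y,Z,np.arcsin(-Y[2]))
c=np.array(proj(m,g+62*Z-9*X)).astype(int); x0,y0=c-[40,12]; print(x0,y0)
cv2.imwrite('pics/i.png',cv2.resize(p[y0:y0+60,x0:x0+80,::-1],(800,600),interpolation=2))
np.savez('s6.npz',g=g,X=X,Y=Y,Z=Z,o=[x0,y0])
E
```

```text
time: 14.25
ee_pos: [545.9, 629.7, 428.4]
tcp_rot: [3.094, 0.274, -0.323]
ft_force: [-0.7, 0.4, -1.5]
width: 13.8
finger_force: 30.0
time: 14.75
ee_pos: [544.4, 630.0, 429.8]
tcp_rot: [3.094, 0.276, -0.326]
ft_force: [-0.0, -1.0, -2.5]
width: 13.6
finger_force: 30.0
time: 15.25
ee_pos: [544.8, 629.8, 429.4]
tcp_rot: [3.094, 0.276, -0.326]
ft_force: [0.4, -0.2, -3.2]
width: 13.8
finger_force: 30.0
[ 0.177 -0.984  0.   ] [ 0.963  0.173 -0.209] [0.205 0.037 0.978] 0.21009735490053721
197 174
```

View pics/i.png

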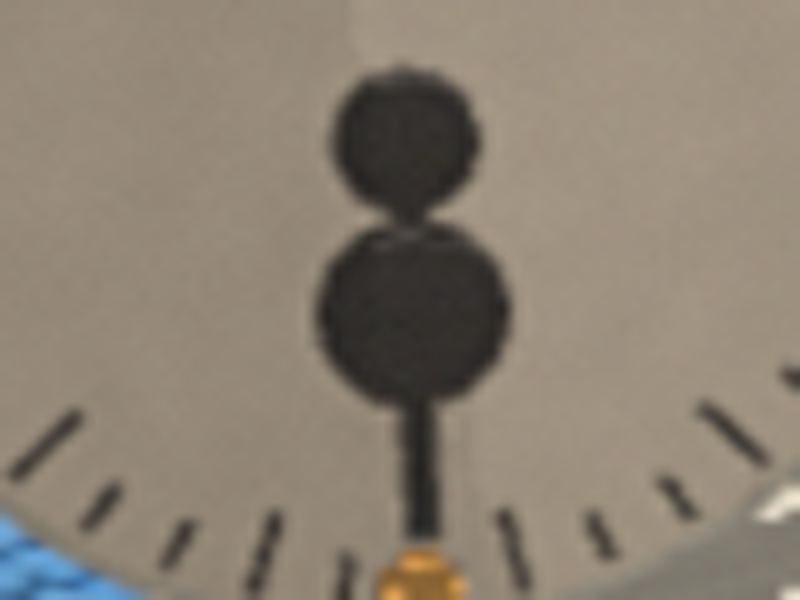

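The pointer tip (424,540) sits almost exactly over the mark (422,580), so the wanted lean is near 0.21. I'll get the residue from centroids.

```bash
python3 - <<'E'
from h import *
p=cv2.imread('pics/s6.png').astype(float); o=(197,174); G=p.mean(2); S=p[...,2]-p[...,0]
print('stem/pointer rows')
for v in list(range(o[1]+7,o[1]+54,3))+[o[1]+52,o[1]+53]:
    w=np.clip(120-G[v,o[0]+28:o[0]+54],0,None); w[w<12]=0
    print(v-o[1],round((w*np.arange(28,54)).sum()/max(w.sum(),1),2),round(w.sum()))
for v in range(o[1]+54,o[1]+72):
    w=np.clip(S[v,o[0]+30:o[0]+55]-36,0,None); w[w<8]=0
    print('mark',v-o[1],round((w*np.arange(30,55)).sum()/max(w.sum(),1),2),round(w.sum()))
E
python3 - <<'E'
from h import *
goto([484.5,-165.5,230],-6.3)
E
```

```text
stem/pointer rows
7 40.26 217
10 40.0 896
13 40.08 1038
16 39.94 998
19 39.92 705
22 40.98 381
25 40.68 1037
28 40.77 1286
31 40.73 1429
34 40.67 1307
37 40.75 1017
40 40.56 384
43 41.28 264
46 41.48 241
49 41.63 252
52 43.81 322
52 43.81 322
53 44.11 256
mark 54 0.0 0
mark 55 41.59 215
mark 56 41.74 404
mark 57 41.61 380
mark 58 42.01 500
mark 59 41.4 550
mark 60 41.56 393
mark 61 41.72 384
mark 62 41.73 393
mark 63 41.71 380
mark 64 41.69 379
mark 65 41.72 385
mark 66 41.67 378
mark 67 41.73 370
mark 68 41.77 368
mark 69 41.95 370
mark 70 42.0 365
mark 71 41.54 254
t 15.3 pos [544.79696841 629.79957293 429.40217139] shift m [-0.1539  0.7721  0.2368] turn [-0.135  0.18  -1.278] w 13.637809281098335 [ 0.70452123 -0.70034885 -1.50578881]
```

```bash
python3 -m inch '0 0 0 0 .07 0 0;0 0 0 0 .07 0 0;0 0 0 0 .07 0 0;0 0 0 0 0 -.13 0;0 0 0 0 0 -.13 0'
python3 -m inch '0 0 0 0 0 -.13 0;0 0 0 0 0 -.13 0;0 0 0 0 0 -.13 0;0 0 0 0 0 -.13 0;0 0 0 0 0 -.13 0'
python3 -m inch '0 0 0 0 0 -.13 0;0 0 0 0 0 -.13 0;0 0 0 0 0 -.108 0;0 0 0 0 0 0 0;0 0 0 0 0 0 0'
python3 -m inch '-.04 .001 .01 0 0 0 0;-.047 .002 .01 0 0 0 0;-.047 .002 .01 0 0 0 0;-.047 .002 .01 0 0 0 0;-.047 .002 .01 0 0 0 0'
python3 -m inch '-.047 .002 .01 0 0 0 0;-.047 .002 .01 0 0 0 0;-.047 .002 .01 0 0 0 0;-.047 .002 .01 0 0 0 0;-.047 .002 .01 0 0 0 0'
python3 -m inch '-.047 .002 .01 0 0 0 0;-.047 .002 .01 0 0 0 0;-.047 .002 .01 0 0 0 0;-.047 .002 .01 0 0 0 0;-.045 .002 .01 0 0 0 0'
python3 - <<'E'
from h import *
goto([484.5,-165.5,200],-6.3)
E
```

```text
time: 15.8
ee_pos: [543.4, 630.2, 430.3]
tcp_rot: [-3.064, -0.692, -0.001]
ft_force: [0.2, -0.1, -1.9]
width: 14.0
finger_force: 30.0
time: 16.3
ee_pos: [544.7, 629.8, 429.5]
tcp_rot: [-2.684, -1.633, 0.0]
ft_force: [0.0, 0.1, -2.6]
width: 13.7
finger_force: 30.0
time: 16.8
ee_pos: [544.8, 629.7, 429.5]
tcp_rot: [-2.349, -2.086, 0.0]
ft_force: [-0.1, -0.4, -2.5]
width: 13.7
finger_force: 30.0
time: 17.3
ee_pos: [527.0, 400.2, 379.2]
tcp_rot: [-2.349, -2.086, -0.001]
ft_force: [1.1, -0.6, -1.1]
width: 14.0
finger_force: 30.0
time: 17.8
ee_pos: [510.0, 165.7, 329.3]
tcp_rot: [-2.349, -2.085, -0.001]
ft_force: [1.0, -1.1, -1.5]
width: 13.7
finger_force: 30.0
time: 18.3
ee_pos: [493.1, -67.0, 279.6]
tcp_rot: [-2.35, -2.085, -0.002]
ft_force: [0.7, 0.7, -2.1]
width: 13.9
finger_force: 30.0
t 18.3 pos [493.08916004 -67.01486808 279.5515292 ] shift m [-0.0989  0.0031  0.0794] turn [ 0.001 -0.001 -0.009] w 13.880530087215359 [ 0.69452756  0.73733986 -2.06908222]
```

```bash
python3 -m inch '-.04 .001 .01 0 0 -.006 0;-.04 .001 .02 0 0 0 0;-.019 .001 .02 0 0 0 0;0 0 .02 0 0 0 0;0 0 .01 0 0 0 0'
python3 -m inch '0 0 .004 0 0 0 0;0 0 0 0 0 0 0;0 0 0 0 0 0 0;0 0 0 0 0 0 0'
python3 - <<'E'
from h import *
goto([484.5,-165.5,187.2],-6.3)
E
```

```text
time: 18.8
ee_pos: [484.8, -164.2, 198.3]
tcp_rot: [-2.343, -2.091, 0.001]
ft_force: [0.2, 0.6, -1.7]
width: 14.1
finger_force: 30.0
time: 19.2
ee_pos: [486.1, -163.4, 196.2]
tcp_rot: [2.338, 2.097, 0.002]
ft_force: [0.7, 1.4, -2.4]
width: 13.7
finger_force: 30.0
t 19.2 pos [ 486.1442811  -163.39348743  196.22516087] shift m [-0.0023 -0.0014  0.009 ] turn [ 0.001 -0.     0.001] w 13.655417115668222 [ 0.74966816  1.36553992 -2.3502791 ]
```

```bash
python3 -m inch '-.002 -.001 .003 0 0 0 0;0 0 .003 0 0 0 0;0 0 .001 0 0 0 0;0 0 0 0 0 0 0;0 0 0 0 0 0 0'
python3 -m inch '0 0 .001 0 0 0 0;0 0 0 0 0 0 0;0 0 0 0 0 0 0'
python3 -m inch '0 0 .001 0 0 0 0;0 0 0 0 0 0 0;0 0 0 0 0 0 0'
python3 -m inch '0 0 .0005 0 0 0 0;0 0 0 0 0 0 0;0 0 0 0 0 0 0'
```

```text
time: 19.7
ee_pos: [484.4, -165.5, 188.5]
tcp_rot: [-2.339, -2.097, 0.0]
ft_force: [0.2, -0.4, -1.5]
width: 13.6
finger_force: 30.0
time: 20.0
ee_pos: [484.4, -165.5, 187.5]
tcp_rot: [-2.339, -2.097, 0.0]
ft_force: [0.1, -0.0, -2.7]
width: 13.4
finger_force: 30.0
time: 20.3
ee_pos: [484.7, -165.7, 187.3]
tcp_rot: [2.339, 2.097, 0.001]
ft_force: [-4.8, 1.8, 15.4]
width: 13.8
finger_force: 30.0
time: 20.6
ee_pos: [485.0, -165.8, 187.3]
tcp_rot: [2.339, 2.096, 0.002]
ft_force: [-6.1, 1.8, 24.1]
width: 13.9
finger_force: 30.1
```

Contact is exactly at the expected height. I'll ease the push, let it stand level, then rock.

```bash
python3 -m inch '0 0 -.0007 0 0 0 0;0 0 0 0 0 0 0;0 0 0 0 0 0 0;0 0 0 0 0 0 0;0 0 0 0 0 0 0'
python3 - <<'E'
from h import *
goto([484.5,-165.5,187.2],-6.3); s=r.observe(); print(s['wrist_torque'])
m,p,d=snap('wrist'); o=r.cut_out('gauge','wrist')[0]; c=cloud(m,d,o['region']); M=R.from_rotvec(s['tcp_rot']); l=M.inv().apply(c-np.array(s['ee_pos']))
q=l[(l[:,2]>98)&(l[:,2]<112)&(abs(l[:,1])<18)]; print(len(q),np.percentile(q,[2,50,98],axis=0)); f=np.polyfit(q[:,0],q[:,2],1); print('sole top slope vs tool x',f)
E
python3 -m inch '.0025 0 0 0 -.0217 0 0;.0025 0 0 0 -.0217 0 0;.0025 0 0 0 -.0217 0 0;0 0 0 0 0 0 0;0 0 0 0 0 0 0'
```

```text
time: 21.1
ee_pos: [484.7, -165.6, 187.3]
tcp_rot: [2.339, 2.097, 0.001]
ft_force: [-4.1, 0.6, 12.3]
width: 13.8
finger_force: 30.0
t 21.1 pos [ 484.66318956 -165.5953732   187.34358535] shift m [ 0.0001 -0.0002  0.0001] turn [ 0.    -0.     0.001] w 13.753268567196754 [-4.05917604  0.62171422 12.29062486]
[0.25568127 1.2533261  0.00936802]
1630 [[-18.6207918  -17.58775571 102.93939636]
 [ 30.42178246   3.83611607 104.96564455]
 [ 55.78793735  14.79210016 106.70687218]]
sole top slope vs tool x [-1.92989121e-02  1.05450822e+02]
time: 21.7
ee_pos: [485.5, -158.0, 187.0]
tcp_rot: [2.306, 2.068, -0.075]
ft_force: [-2.4, -0.1, 8.2]
width: 13.7
finger_force: 30.0
```

```bash
python3 -m inch '.0025 0 0 0 -.0217 0 0;.0025 0 0 0 -.0217 0 0;.0025 0 0 0 -.0217 0 0;0 0 0 0 0 0 0;0 0 0 0 0 0 0'
python3 -m inch '.0025 0 -.0001 0 -.0217 0 0;.0025 0 0 0 -.0217 0 0;.0025 0 -.0001 0 -.0217 0 0;0 0 0 0 0 0 0;0 0 0 0 0 0 0'
```

```text
time: 22.2
ee_pos: [486.3, -150.5, 186.3]
tcp_rot: [2.271, 2.037, -0.148]
ft_force: [-1.0, 1.0, 7.2]
width: 13.9
finger_force: 30.0
time: 22.7
ee_pos: [487.1, -143.1, 185.2]
tcp_rot: [2.236, 2.005, -0.219]
ft_force: [-0.8, 0.8, 3.5]
width: 13.7
finger_force: 30.0
```

```bash
python3 -m inch '.0025 0 .0003 0 -.0217 0 0;0 0 0 0 0 0 0;0 0 0 0 0 0 0;0 0 0 0 0 0 0;0 0 0 0 0 0 0'
python3 -m inch '0 0 0 0 0 0 0;0 0 0 0 0 0 0;0 0 0 0 0 0 0;0 0 0 0 0 0 0;0 0 0 0 0 0 0'
python3 - <<'E'
from h import *
s=r.observe(); T=R.from_rotvec(s['tcp_rot']).as_matrix(); print('lean',np.arcsin(-T[2,0]),'yaw',np.degrees(np.arctan2(T[1,1],T[0,1])),'pitch',T[2,1])
Z=-T[:,2]; g=np.array(s['ee_pos'])-115.3*Z; print('sole',g, s['ft_force'],s['wrist_torque'])
m,p,d=snap('wrist'); o=r.cut_out('gauge','wrist')[0]; c=cloud(m,d,o['region']); M=R.from_rotvec(s['tcp_rot']); l=M.inv().apply(c-np.array(s['ee_pos']))
q=l[(l[:,2]>98)&(l[:,2]<112)&(abs(l[:,1])<18)]; print(len(q),np.percentile(q,[2,50,98],axis=0)); print('slope',np.polyfit(q[:,0],q[:,2],1))
for n in ['top','side']:
  m,p,d=snap(n,n+'9.png')
  for l in ['mark_point','pointer_tip']:
    for o in r.pinpoint(l,n)[:1]: print(n,l,o['score'],o['position'])
  X,Y=T[:,1],T[:,0]; print(proj(m,g+62*Z-9*X-36*np.array([0,0,1])))
a=cv2.imread('pics/side9.png')[120:200,255:325];b=cv2.imread('pics/top9.png')[200:280,310:380]
cv2.imwrite('pics/j.png',cv2.resize(np.hstack([a,b]),(798,456),interpolation=2))
E
```

```text
time: 23.2
ee_pos: [487.5, -140.8, 184.7]
tcp_rot: [2.224, 1.994, -0.241]
ft_force: [-3.7, 2.6, 12.5]
width: 13.9
finger_force: 30.0
time: 23.7
ee_pos: [487.5, -140.8, 184.7]
tcp_rot: [2.224, 1.994, -0.241]
ft_force: [-2.8, 2.3, 11.8]
width: 13.8
finger_force: 30.0
lean 0.21631403227668897 yaw -6.250703541786819 pitch 0.0004890575740239128
sole [ 484.85403038 -165.38433561   72.1070321 ] [-2.84054864  2.27404382 11.79006326] [ 0.22145067  1.12590089 -0.20276944]
1634 [[-18.3676954  -17.49304496 103.02710492]
 [ 30.97654271   3.93007639 104.92338416]
 [ 55.82416719  14.93797701 106.76386334]]
slope [-1.66799273e-02  1.05362247e+02]
top mark_point 0.32 [217.3, 173.6]
(np.float64(337.5758802976726), np.float64(238.99031867271205))
side pointer_tip 0.5 [293.2, 164.5]
(np.float64(291.31160284181885), np.float64(164.76270826261157))
```

View pics/j.png

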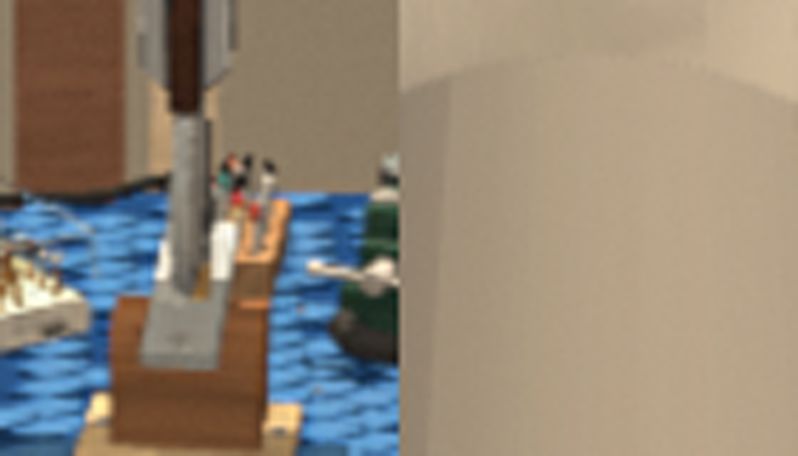

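The side view shows the sole resting on the crown, leaning towards +y, with the brass mark at (200,290) by the foot of the dial. The top view is blocked by the arm. The lean is 0.216 and the slip in the grip is negligible, so I'll ease slightly, settle and hand in.

```bash
python3 -m inch '0 0 -.0001 0 0 0 0;0 0 0 0 0 0 0;0 0 0 0 0 0 0;0 0 0 0 0 0 0;0 0 0 0 0 0 0'
python3 -m inch '0 0 0 0 0 0 0;0 0 0 0 0 0 0;0 0 0 0 0 0 0;0 0 0 0 0 0 0;0 0 0 0 0 0 0'
python3 - <<'E'
from h import *
T=R.from_rotvec(r.observe()['tcp_rot']).as_matrix(); print('lean',np.arcsin(-T[2,0])); print(r.hand_in())
E
```

```text
time: 24.6
ee_pos: [487.4, -140.8, 184.7]
tcp_rot: [2.224, 1.994, -0.241]
ft_force: [-3.4, 0.9, 9.9]
width: 13.9
finger_force: 30.0
time: 25.1
ee_pos: [487.4, -140.8, 184.7]
tcp_rot: [2.224, 1.994, -0.241]
ft_force: [-1.4, 1.9, 9.2]
width: 13.7
finger_force: 30.0
lean 0.2163806726335289
the job is handed in; nothing more can be done
None
```

I handed in at about 25 s with the gauge gripped and pressed lightly on the tall stud's crown, leaning 0.216 rad to match a mark read at about 0.217 rad close to the side camera; no camera could see the pointer against the mark in the final pose.

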